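Set a rod-stand tripod leg to its mark and cam it shut

ROBOT

A 6-joint arm with a two-finger parallel gripper is mounted at the origin on the work surface. World frame = base frame: x ahead of the robot, y to its left, z up, the work surface at z = 0. Lengths are in mm, angles in rad, forces in N, time in s.
With the tool pointing down it reaches from about 350 to 775 mm from the base axis. Payload 7.3 kg.
Tool frame: the origin (TCP) lies at the very end of the fingers, on their centre line; the grasp point (between the pads) lies 19 mm behind it; z points along the fingers, y is the line along which they close (so a half turn about z gives the same grasp; the last joint's range is limited). The gripper opens to 92 mm and grips with 3 to 60 N. Pads are 19 mm wide; open, the fingers measure 130 mm over their backs; the gripper's body (75 mm by 190 mm) begins 47 mm behind the grasp point.
Start: joints at [-1.345, 0.342, 1.524, -0, 1.275, -0.146], TCP at [190.752, -489.141, 226.741] pointing down, gripper open.
Joint ranges: [-2.53, 2.53], [-0.77, 2.02], [0.04, 2.7], [-1, 4.14], [0.28, 2.66], [-3.11, 3.11]. Speed limits (rad/s): [2.57, 2.57, 3.14, 3.14, 3.14, 3.14].

INTERFACE

Orientations are given as [roll, pitch, yaw] about the fixed x, y, z axes, in that order (R = Rz(yaw) Ry(pitch) Rx(roll)).
In Python, from plant import * gives the robot as it stands.
- The arm moves only by the tool arm_command, never from a script. Its arguments are lists of equal length, an entry for each row: "gripper": the finger opening in mm, from 0 to 91.8; "dp": the shift along the tool's x, y, z in units of 25 mm (1.0 is 25 mm), a list of three; "twist": the turn about the tool's z in units of 5 degrees (1.0 is 5 degrees). A call has exactly 5 rows; each row shifts and turns the commanded pose from where the row before left it, along the tool's axes as they then stand; what a row does not reach is not made up. A row lasts 1/8 s, in which the tool goes at most 62.5 mm and 10.7 degrees, less where a joint would pass 70% of its speed; a pose out of reach is approached as far as the arm can. A call is refused whole if a number of a shift passes 1 or a number of a turn 1, either way. A call with a gripper value outside its range is refused whole. The fingers move at their own pace and stop on an object; the grip force is fixed at half the most. Time passes only in rows, so rows that do not move let the fingers close, or fill a call up. It gives the time, the measured TCP pose, the force, the opening and the grip force at its end, in the units of the state.
- get_obs(): the state, without advancing time (a new reading comes with each control period).
- capture(name): name is "scene" or "side" or "wrist"; returns the picture (384x512x3 uint8, red, green, blue); there is no depth.
- get_calibration(name): a dict with "mtx" (3x3 intrinsics, pixels), "position" and "attitude" of the camera in the world; the wrist camera has in their place "mount" (4x4, takes a point from camera to tool coordinates, whose origin is the TCP and whose axes are the flange's). Camera axes: x right, y down, z forward; pixel columns grow to the right and rows downward; lengths in mm; the calibration is good to about 2 mm. The wrist camera is an equidistant fisheye: a pixel r from the principal point sees the ray r / f radians off the axis. A picture is of the moment at which its call begins: read the wrist's pose just before it. get_calibration takes no time and is no camera call.
- close_job(): hands the job in; it is judged then, once.
The state is a dict: "time": time; "joint_positions": joint angles; "dq": joint speeds; "tau": joint torques, N m; "tool_pos": TCP position; "tcp_rot": TCP orientation; "contact_force": force on the tool from outside, world axes, zero at the start; "moment": the same for the moment, N m; "grip_width": finger opening in mm; "finger_force": force on a finger pad.
Only numpy, scipy, OpenCV 4.12 (cv2) and the standard library are available. Lean on these libraries where they do the work, as an engineer would, in place of code of your own. Each camera call takes 0.05 s, during which the arm holds its last target. There are 200 camera calls.

TASK

A surf-rod tripod is fixed on the service stand; one of its legs sticks out, slid down to full length with its red cam lever open. Take that leg and its lever between the fingers, push the leg up until the top rim of its black clamp collar meets the lower edge of the red band on the inner tube, and, holding it there (it slides down if let go), squeeze the cam lever fully shut against the leg. Finish with the leg still gripped at its mark and the lever shut: do not let go, and leave the lure box, line spool and cup alone.

Things in the scene. Friction and masses are not known exactly. Their poses are not given: they have to be found in the camera images.
- stand: fixed dark base plate 150 x 150 x 12, 26 mm upright, grey tripod hub (72 across, axis 240 up, black prongs to 325). Origin: centre of the plate's underside. The leg to be set points along its +y, sloping down 20 degrees away from the hub; two other legs, already set, point to either side of its -y and stand on the counter within 230 of the hub axis.
- leg: the leg's sliding outer section. Origin: on the tube axis at its collar's top rim; y points down the leg to the foot, x level across the leg to the lever's side, z square to both, up. Black collar 30 x 30 (x, z) over y = 0 to 40, blue sleeve 22 x 22 to y = 218, rubber foot to y = 240. It slides only along y on a fixed 16 x 16 aluminium tube coming out of the hub.
- rim (a point): centre of the collar's top rim (= the leg's origin): this rim is set to the mark. At the start the leg rests on its stop, the rim 260 from the hub axis along the slope; it can go 150 up from there. With the lever open the leg (about 0.4 kg) slides down by itself with up to 1 N and takes about 2 N to push up.
- mark (a point): on the axis of the inner tube, at the lower edge of the red band (8 wide). 50 to 110 up the slope from the rim's start. The leg is at its mark when rim and mark coincide.
- cam_lever (a joint): angle of the red lever, rad: 0 shut (alongside the sleeve, a hard stop), found at 0.40 to 0.55, opens to 1.3. Its pin lies along the leg's z at leg x = 16.5, y = 12; the arm runs from the pin towards the foot, 50 to the tip, and swings out to +x as it opens. Stiff: stays as left, takes about 4 N at the tip to move, 7 N below 0.25 where its cam starts to clamp the leg on the tube.
- lever_tip (a point): centre of the lever's rounded tip (a pad of radius 5.5, 18 tall along the leg's z); at leg x = 16.5, y = 62 when shut
- lure_box: loose blue open box 130 x 130 x 40 with lures in it, origin at centre of underside; on the lever's side of the leg. Leave alone.
- line_spool: loose yellow spool of green line, 72 across, 42 tall, origin at centre of underside; on the other side of the leg. Leave alone.
- cup: loose white cup, 68 across, 75 tall, origin at centre of underside; on the lever's side of the leg. Leave alone.
- grip (a point): on the sleeve's axis at leg y = 60, beside the lever tip: where to grip, fingers pointing straight down, one on the sleeve's plain flank (x = -11), the other on the outside of the lever tip. 33 wide with the lever shut, 52 to 59 with the lever as found. A light squeeze that only just starts the lever carries the leg along.

How it is judged (in metres and radians):
On the way, in this order (a step that is already met when the one before it is completed fails the run):
1. the leg is held at its mark in the fingers while the lever is still open (distance between rim and mark below 0.006 m and value of joint cam_lever above 0.2 rad and contact force between the fingers and leg above 0.3 N), for 0.2 s.
2. the lever is shut with the leg held at its mark (distance between rim and mark below 0.006 m and value of joint cam_lever below 0.08 rad and contact force between the fingers and leg above 3 N), for 0.2 s.
At the end, for the whole second after the job is handed in: the collar's rim is within 6 mm of the lower edge of the red band, the cam lever is shut (within 0.08 rad), the leg is still squeezed between the fingers with at least 3 N, and lure box, spool and cup are within 20 mm of where they stood (all of step 2 and x of the grasp point in the frame of leg between -0.02 and 0.025 m and distance of each of lure_box, line_spool, cup from where it was at the start of the episode below 0.02 m); the arm keeps its last pose, push and grip.
It fails at once if the lever is shut while the leg is more than 15 mm off its mark (value of joint cam_lever below 0.08 rad and distance between rim and mark above 0.015 m).
It fails at once if the leg is let go with the lever shut (value of joint cam_lever below 0.08 rad and contact force between the fingers and leg below 0.05 N).
It fails at once if lure box, spool or cup pushed or tipped (distance of any of lure_box, line_spool, cup from where it was at the start of the episode above 0.03 m or angle between cup's own z axis and vertical above 0.5 rad).
It also fails if it takes over 51 s, if anything falls off the work surface, if the arm or the gripper's body presses on something with over 40 N, if the wrist force passes 120 N, or if a joint passes its speed limit or range.

## Working session

There is one attempt and no reset: what is moved stays moved. The work goes in short steps, Python scripts to look and compute and a tool call to move; the robot and the scene stay as the last step left them, time stands still between calls to the robot, and variables do not carry over. Pictures are saved under pics/ and viewed, at most 10 in all, crops included, and the job is handed in when it is done.

Besides the shell and the picture viewer there is one more tool, called after "Emit:" by a JSON object that holds its "name" and its "arguments". arm_command: Moves the arm, as the interface text tells. Its arguments: {"type":"object","properties":{"gripper":{"type":"array"},"dp":{"type":"array"},"twist":{"type":"array"}},"required":["gripper","dp","twist"]}

```bash
mkdir -p pics; python3 - <<'E'
from plant import *
import cv2,numpy as np
o=get_obs();print(o)
for n in("scene","side","wrist"):
    im=capture(n);cv2.imwrite(f"pics/{n}0.png",im[:,:,::-1]);print(n,get_calibration(n))
a=cv2.imread("pics/scene0.png");b=cv2.imread("pics/side0.png")
cv2.imwrite("pics/two.png",cv2.resize(np.vstack([a,b]),None,fx=.78,fy=.78))
E
```

```text
{'time': 0.0, 'joint_positions': array([-1.34499807e+00,  3.42741368e-01,  1.52501091e+00, -1.45359654e-05,
        1.27539122e+00, -1.46000050e-01]), 'dq': array([-0.00137932, -0.00073187, -0.0014218 , -0.00129321, -0.00143364,
        0.00010552]), 'tau': array([ 6.54346641e-04, -4.31236231e+01, -2.44217527e+01,  7.16416142e-02,
        5.58476779e-02, -1.44411010e-04]), 'tool_pos': array([ 190.65337891, -488.72625792,  226.03741456]), 'tcp_rot': array([-3.14005628e+00, -2.11868459e-04,  3.71802389e-01]), 'contact_force': array([ 0.1230265 ,  0.56450939, -0.8768243 ]), 'moment': array([ 0.02109924,  0.00164321, -0.02768193]), 'finger_force': 0.0, 'grip_width': 92.12395262887257}
scene {'mtx': array([[388.64670943,   0.        , 262.94289327],
       [  0.        , 388.64670943, 187.25811159],
       [  0.        ,   0.        ,   1.        ]]), 'position': array([1156.70609737,    2.08953147,  732.19982933]), 'attitude': array([-2.36718459,  0.01567406,  1.59225646])}
side {'mtx': array([[435.00135992,   0.        , 263.76043087],
       [  0.        , 435.00135992, 193.02520302],
       [  0.        ,   0.        ,   1.        ]]), 'position': array([ 397.19924752, -570.92220997,  572.51883044]), 'attitude': array([-2.20363668, -0.01012689, -0.28859168])}
wrist {'mtx': array([[297.31863964,   0.        , 257.28454852],
       [  0.        , 297.31863964, 193.52791935],
       [  0.        ,   0.        ,   1.        ]]), 'mount': array([[ 1.64156486e-05, -9.66012815e-01, -2.58494181e-01,
         7.07307592e+01],
       [ 9.99999994e-01, -1.27337275e-05,  1.11091834e-04,
        -6.15423554e-02],
       [-1.10607729e-04, -2.58494181e-01,  9.66012808e-01,
        -1.59064093e+02],
       [ 0.00000000e+00,  0.00000000e+00,  0.00000000e+00,
         1.00000000e+00]])}
```

View pics/scene0.png

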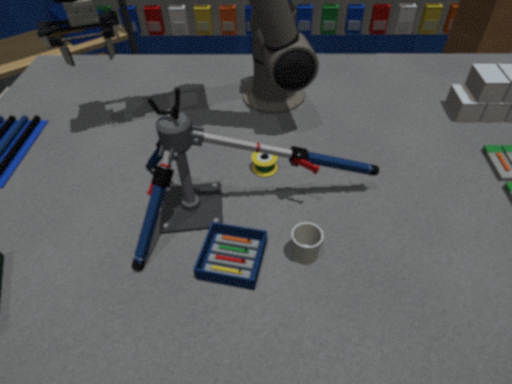

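View pics/side0.png

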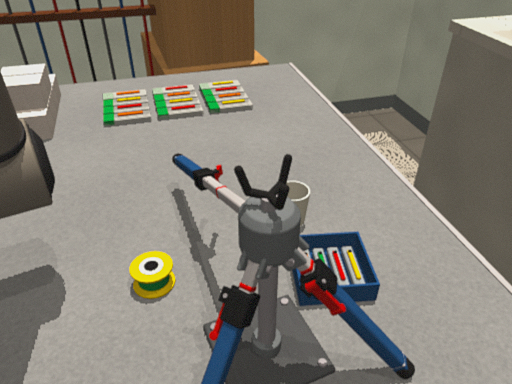

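The scene view shows the leg from hub (175,132) to foot (375,170), with the collar at about (300,156) and the lever at about (310,165). The side view shows the collar at about (207,178) and the foot at (178,157).

```bash
python3 - <<'E'
import cv2,numpy as np
a=cv2.imread("pics/scene0.png")[120:190,230:390];b=cv2.imread("pics/side0.png")[145:215,165:265]
A=cv2.resize(a,None,fx=5,fy=5,interpolation=cv2.INTER_CUBIC);B=cv2.resize(b,None,fx=3.5,fy=3.5,interpolation=cv2.INTER_CUBIC)
c=np.zeros((600,800,3),np.uint8);c[:350]=A;c[350:595,:350]=B
cv2.imwrite("pics/c1.png",c)
E
```

```text
(no output)
```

View pics/c1.png

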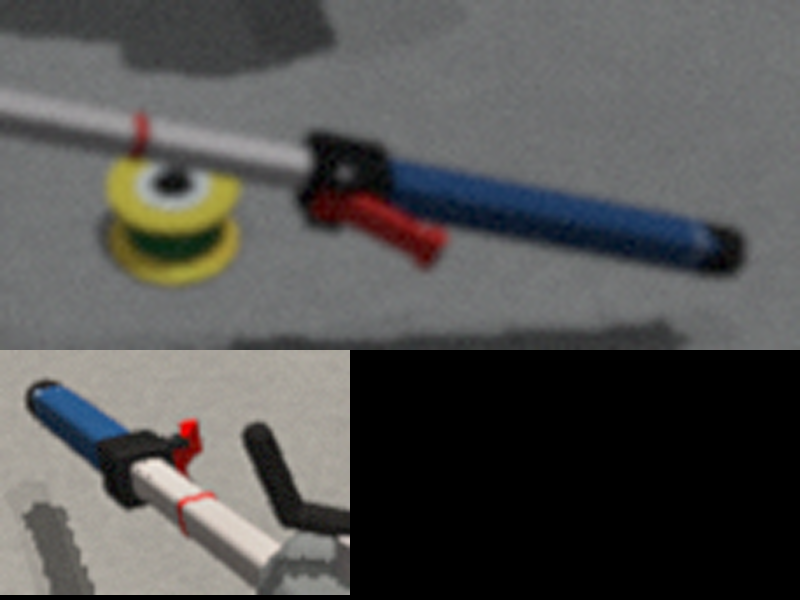

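The crop shows the band's lower edge on the axis at scene (259.6,147.2) and side (219.9,190.7). The rim is at scene (292,153) and side (207,181.3), and the foot end is at scene (377,170) and side (178,159.3).

```bash
cat >h.py <<'E'
from plant import *
import cv2,numpy as np
from scipy.spatial.transform import Rotation as R
def P(n):
    c=get_calibration(n);r=R.from_euler('xyz',c["attitude"]).as_matrix()
    return c["mtx"]@np.c_[r.T,-r.T@c["position"]]
def tri(a,b):
    X=cv2.triangulatePoints(P("scene"),P("side"),np.array(a,float).reshape(2,1),np.array(b,float).reshape(2,1)).ravel();X=X[:3]/X[3]
    e=[]
    for n,p in(("scene",a),("side",b)):
        q=P(n)@np.r_[X,1];e.append(q[:2]/q[2]-p)
    return X,np.round(np.ravel(e),1)
def ray(n,p,z):
    c=get_calibration(n);r=R.from_euler('xyz',c["attitude"]).as_matrix()
    d=r@np.linalg.inv(c["mtx"])@[*p,1];o=c["position"];return o+d*(z-o[2])/d[2]
E
python3 - <<'E'
from h import *
D={k:tri(*v) for k,v in dict(band=((259.6,147.2),(219.9,190.7)),rim=((292,153),(207,181.3)),foot=((377,170),(177.9,159.3)),tip=((230+430/5,120+245/5),(165+188/3.5,145+80/3.5))).items()}
for k,v in D.items():print(k,v)
b,r,f=[D[k][0] for k in("band","rim","foot")]
for u in(f-r,r-b,f-b):
    n=np.linalg.norm(u);print(n,np.degrees([np.arcsin(u[2]/n),np.arctan2(u[1],u[0])]))
print("box",ray("scene",(232,255),30),"cup",ray("scene",(307,238),70),"spool",ray("scene",(264,160),40),"hub",tri((173,128),(269,225)))
E
```

```text
band (array([490.63897536, -29.05812911, 176.73263594]), array([-0.3,  0.5, -0.4, -0.5]))
rim (array([481.01485685,  43.10232677, 149.58108239]), array([-0.8,  1.2, -1. , -1.1]))
foot (array([451.6516988 , 256.86227226,  70.46583657]), array([-0.5,  1. , -0.6, -0.8]))
tip (array([513.83485939,  98.33026504, 134.31890184]), array([ 0., -0.,  0.,  0.]))
229.81455887067355 [-20.13644031  97.82149105]
77.69788871460075 [-20.45369909  97.59676875]
307.5111645218031 [-20.21662757  97.76479831]
box [675.41033297 -86.19881572  30.        ] cup [658.31358329  73.968982    70.        ] spool [377.85502417 -22.65121952  40.        ] hub (array([ 514.26796719, -205.91475479,  246.90902383]), array([-0.5,  0.6, -0.9, -0.8]))
```

Emit:
{"name": "arm_command", "arguments": {"gripper": [91,91,91,91,91], "dp": [[0.1,-0.72,-0.5],[0.1,-0.72,-0.5],[0.1,-0.72,-0.5],[0.1,-0.72,-0.5],[0.1,-0.72,-0.5]], "twist": [0,0,0,0,0]}}

```text
time: 0.78
tool_pos: [169.5, -400.0, 289.4]
tcp_rot: [-3.141, -0.0, 0.372]
contact_force: [-0.7, -1.9, 0.6]
grip_width: 90.9
finger_force: 0.0
```

Emit:
{"name": "arm_command", "arguments": {"gripper": [91,91,91,91,91], "dp": [[0.84,-0.66,0],[0.84,-0.66,0],[0.84,-0.66,0],[0.84,-0.66,0],[0.84,-0.66,0]], "twist": [0,0,0,0,0]}}

```text
time: 1.4
tool_pos: [237.8, -284.8, 289.1]
tcp_rot: [-3.141, 0.0, 0.372]
contact_force: [-0.2, 0.8, 0.1]
grip_width: 91.5
finger_force: 0.0
```

Emit:
{"name": "arm_command", "arguments": {"gripper": [91,91,91,91,91], "dp": [[0.84,-0.66,0],[0.84,-0.66,0],[0.84,-0.66,0],[0.84,-0.66,0],[0.84,-0.66,0]], "twist": [0,0,0,0,0]}}

```text
time: 2.02
tool_pos: [305.7, -169.8, 289.1]
tcp_rot: [-3.141, 0.0, 0.372]
contact_force: [-0.1, 0.3, 0.0]
grip_width: 90.8
finger_force: 0.0
```

Emit:
{"name": "arm_command", "arguments": {"gripper": [91,91,91,91,91], "dp": [[0.84,-0.66,0],[0.84,-0.66,0],[0.84,-0.66,0],[0.84,-0.66,0],[0.84,-0.66,0]], "twist": [0,0,0,0,0]}}

```text
time: 2.65
tool_pos: [373.5, -54.9, 289.1]
tcp_rot: [-3.142, 0.0, 0.372]
contact_force: [-0.4, -0.3, 0.9]
grip_width: 90.9
finger_force: 0.0
```

Emit:
{"name": "arm_command", "arguments": {"gripper": [91,91,91,91,91], "dp": [[0.84,-0.66,0],[0.84,-0.66,0],[0.84,-0.66,0],[0.84,-0.66,0],[0.84,-0.66,0]], "twist": [0,0,0,0,0]}}

```text
time: 3.28
tool_pos: [441.3, 60.1, 289.0]
tcp_rot: [-3.142, 0.0, 0.372]
contact_force: [0.0, -0.1, 0.0]
grip_width: 90.8
finger_force: 0.0
```

Emit:
{"name": "arm_command", "arguments": {"gripper": [91,91,91,91,91], "dp": [[0,0,0],[0,0,0],[0,0,0],[0,0,0],[0,0,0]], "twist": [-1,-1,-1,-1,-1]}}

```text
time: 3.9
tool_pos: [440.9, 59.3, 289.0]
tcp_rot: [-3.141, 0.0, 0.811]
contact_force: [0.3, -0.4, -0.5]
grip_width: 90.8
finger_force: 0.0
```

Emit:
{"name": "arm_command", "arguments": {"gripper": [91,91,91,91,91], "dp": [[0,0,0],[0,0,0],[0,0,0],[0,0,0],[0,0,0]], "twist": [-1,-1,-1,-1,-1]}}

```text
time: 4.53
tool_pos: [440.9, 59.3, 289.0]
tcp_rot: [-3.141, 0.0, 1.247]
contact_force: [0.1, -0.5, -0.6]
grip_width: 90.8
finger_force: 0.0
```

Emit:
{"name": "arm_command", "arguments": {"gripper": [91,91,91,91,91], "dp": [[0,0,0],[0,0,0],[0,0,0],[0,0,0],[0,0,0]], "twist": [-1,-1,-1,-1,-1.2]}}

```text
out of range: a turn must lie within [-1, 1]
```

Emit:
{"name": "arm_command", "arguments": {"gripper": [91,91,91,91,91], "dp": [[0.3,0.5,0],[0.3,0.5,0],[0.3,0.5,0],[0.3,0.5,0],[0,0,0]], "twist": [0,0,0,0,0]}}

```text
time: 5.15
tool_pos: [499.0, 71.9, 288.7]
tcp_rot: [-3.141, 0.0, 1.245]
contact_force: [-0.5, 0.7, -0.4]
grip_width: 91.3
finger_force: 0.0
```

Emit:
{"name": "arm_command", "arguments": {"gripper": [91,91,91,91,91], "dp": [[0,0,0],[0,0,0],[0,0,0],[0,0,0],[0,0,0]], "twist": [-1,-1,-1,-1,-1]}}

```text
time: 5.78
tool_pos: [497.7, 71.6, 289.2]
tcp_rot: [-3.141, 0.0, 1.684]
contact_force: [-0.1, -0.8, 0.3]
grip_width: 91.0
finger_force: 0.0
```

Emit:
{"name": "arm_command", "arguments": {"gripper": [91,91,91,91,91], "dp": [[0,0,0.8],[0.4,-0.1,0.8],[0.4,-0.1,0.8],[0.3,0,0.8],[0,0,0]], "twist": [-0.25,0,0,0,0]}}

```text
time: 6.4
tool_pos: [488.4, 98.5, 208.2]
tcp_rot: [-3.138, -0.0, 1.703]
contact_force: [-0.2, -0.5, 0.7]
grip_width: 90.6
finger_force: 0.0
```

```bash
python3 - <<'E'
from plant import *
import cv2
o=get_obs();print(o["tool_pos"],o["tcp_rot"])
cv2.imwrite("pics/w1.png",cv2.resize(capture("wrist")[:,:,::-1],None,fx=1.5,fy=1.5))
E
```

```text
[488.35152005  98.52154638 208.15830153] [-3.13836824e+00 -1.47773820e-04  1.70328989e+00]
```

View pics/w1.png

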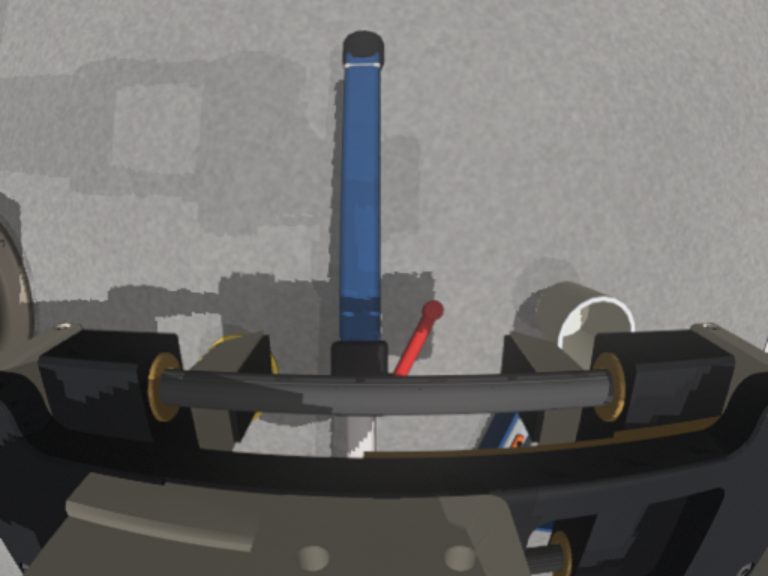

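The wrist view shows the leg aligned with the image. In 1.5x pixels the sleeve spans x 341–381, the collar's foot-side edge is at row 342, the lever tip is at (433,310) and the fingers straddle both.

```bash
cat >>h.py <<'E'
def wray(p,z,pos,rot):
    c=get_calibration("wrist");K=c["mtx"];m=c["mount"]
    x=(np.array(p)-K[:2,2])/K[0,0];t=np.linalg.norm(x)
    d=np.r_[x/t*np.sin(t),np.cos(t)]
    r=R.from_euler('xyz',rot).as_matrix();o=r@m[:3,3]+pos;d=r@m[:3,:3]@d
    return o+d*(z-o[2])/d[2]
E
python3 - <<'E'
from h import *
pos=np.array([488.35,98.52,208.16]);rot=[-3.13837,-.00015,1.70329]
rim=np.array([481,43.1,149.6]);a=np.radians(20);h=np.radians(97.7)
u=np.array([np.cos(a)*np.cos(h),np.cos(a)*np.sin(h),-np.sin(a)]);lx=np.array([np.sin(h),-np.cos(h),0]);lz=np.cross(lx,u)
for nm,p,y,z in(("sl",(341,250),80,11),("sr",(381,250),80,11),("foot",(363,34),240,6),("sl2",(343,100),190,11),("sr2",(381,100),190,11),("tip",(433,310),56,9),("colbot",(360,342),40,15)):
    q=wray(np.array(p)/1.5,(rim+y*u+z*lz)[2],pos,rot)-rim;T=R.from_euler('xyz',rot).as_matrix()
    print(nm,np.round([q@lx,q@u,q@lz],1),"tool",np.round((q+rim-pos)@T,1))
E
```

```text
sl [-8.2 84.  12.5] tool [ 29.2 -22.7  75.7]
sr [13.2 83.9 12.4] tool [29.2 -1.3 75.6]
foot [  0.9 232.    3.1] tool [165.1 -13.7 135.1]
sl2 [-10.  177.9   6.6] tool [115.5 -24.5 113.3]
sr2 [ 12.9 177.6   6.5] tool [115.1  -1.6 113.2]
tip [41.1 52.1  7.6] tool [-2.3 26.7 69.2]
colbot [ 2.2 35.1 13.2] tool [-16.4 -12.3  58.2]
```

Emit:
{"name": "arm_command", "arguments": {"gripper": [91,91,91,91,91], "dp": [[0,0.18,0.7],[0,0,0.8],[0,0,0.8],[0,0,0.8],[0,0,0.73]], "twist": [0,0,0,0,0]}}

```text
time: 7.08
tool_pos: [494.8, 98.5, 114.0]
tcp_rot: [3.14, 0.0, 1.702]
contact_force: [-0.2, -0.1, -0.4]
grip_width: 91.5
finger_force: 0.0
```

Emit:
{"name": "arm_command", "arguments": {"gripper": [80,72,66,63,62], "dp": [[0,0,0],[0,0,0],[0,0,0],[0,0,0],[0,0,0]], "twist": [0,0,0,0,0]}}

```text
time: 7.7
tool_pos: [493.7, 98.8, 113.7]
tcp_rot: [-3.141, 0.0, 1.703]
contact_force: [-2.6, 0.1, 1.2]
grip_width: 62.4
finger_force: 0.8
```

```bash
python3 - <<'E'
from plant import *
import cv2
o=get_obs();print(o["tool_pos"],o["tcp_rot"])
cv2.imwrite("pics/w2.png",cv2.resize(capture("wrist")[:,:,::-1],None,fx=1.5,fy=1.5))
E
```

```text
[493.70340102  98.83865004 113.69105109] [-3.14114796e+00  1.37658438e-04  1.70270850e+00]
```

View pics/w2.png

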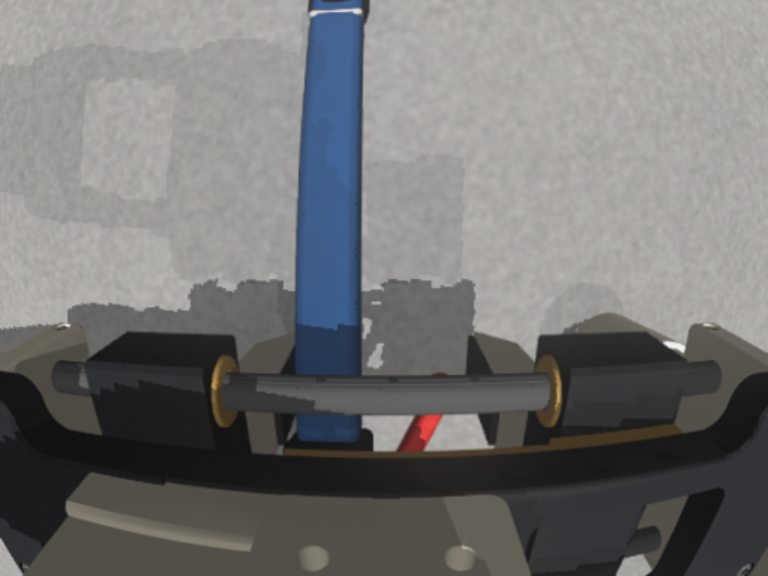

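The left finger touches the sleeve flank. The lever tip, near (440,375), is still about 8–10 mm from the right finger. I'll shift towards −y while closing.

Emit:
{"name": "arm_command", "arguments": {"gripper": [60,58,57,56,55], "dp": [[0,-0.06,0],[0,-0.04,0],[0,-0.02,0],[0,-0.02,0],[0,-0.02,0]], "twist": [0,0,0,0,0]}}

```text
time: 8.38
tool_pos: [490.3, 98.5, 113.5]
tcp_rot: [3.141, 0.0, 1.703]
contact_force: [1.8, 1.8, -0.7]
grip_width: 54.9
finger_force: 7.6
```

Emit:
{"name": "arm_command", "arguments": {"gripper": [55,55,55,55,55], "dp": [[0,0,0],[-0.1,0,-0.036],[-0.15,0,-0.055],[-0.15,0,-0.055],[-0.15,0,-0.055]], "twist": [0,0,0,0,0]}}

```text
time: 9.0
tool_pos: [492.1, 84.4, 118.6]
tcp_rot: [3.141, 0.0, 1.702]
contact_force: [3.3, 1.4, -1.5]
grip_width: 55.2
finger_force: 6.9
```

```bash
python3 - <<'E'
from plant import *
import cv2,numpy as np
o=get_obs();print(o)
a=capture("scene");b=capture("side");w=capture("wrist")
cv2.imwrite("pics/scene1.png",a[:,:,::-1]);cv2.imwrite("pics/side1.png",b[:,:,::-1])
A=cv2.resize(a[110:190,240:390],None,fx=4,fy=4);B=cv2.resize(b[140:210,165:245],None,fx=3.5,fy=3.5);W=cv2.resize(w[:300,120:400],None,fx=.8,fy=.8)
c=np.zeros((600,800,3),np.uint8);c[:320,:600]=A;c[325:325+245,:280]=B;c[325:565,300:300+W.shape[1]]=W
cv2.imwrite("pics/c2.png",c[:,:,::-1])
E
```

```text
{'time': 9.0, 'joint_positions': array([ 1.62166779e-02,  4.13777215e-01,  1.74639511e+00, -9.39576941e-05,
        9.80799656e-01, -1.15342702e-01]), 'dq': array([-0.05975871, -0.01555056, -0.00755239,  0.00035991,  0.02524038,
       -0.06111838]), 'tau': array([ -0.65769916, -43.30519795, -19.22912836,  -0.17333745,
         0.76504285,   0.43320525]), 'tool_pos': array([492.13234085,  84.36666135, 118.64750766]), 'tcp_rot': array([3.14098509e+00, 1.49018518e-04, 1.70240791e+00]), 'contact_force': array([ 3.28226758,  1.39065782, -1.49395643]), 'moment': array([ 0.29429626, -0.44138001,  0.37665363]), 'finger_force': 6.9053663313388824, 'grip_width': 55.20465617106822}
```

View pics/c2.png

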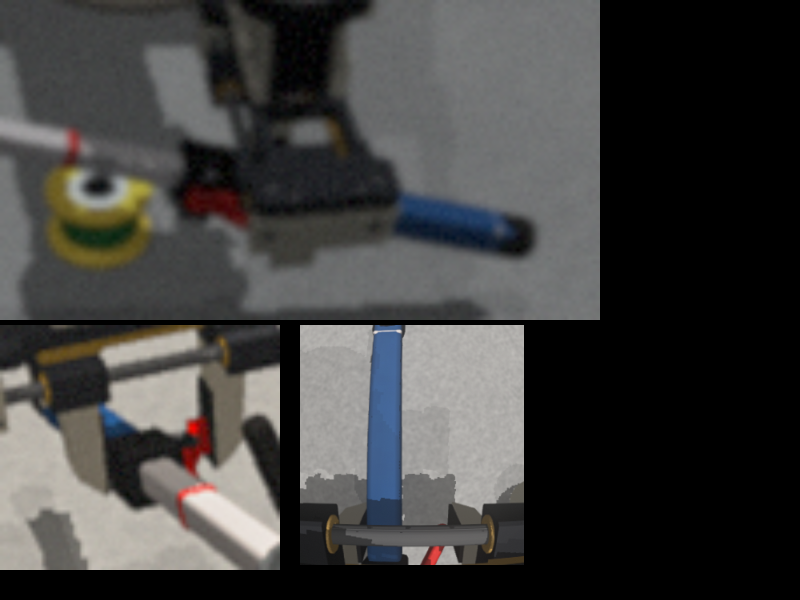

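The foot moved from scene (377,170) to (372.5,169), so the leg follows the fingers. The rim is now near scene (286,151), leaving roughly 60 mm to go.

Emit:
{"name": "arm_command", "arguments": {"gripper": [55,55,55,55,55], "dp": [[-0.2,0.02,-0.073],[-0.3,0,-0.109],[-0.3,0,-0.109],[-0.3,0,-0.109],[-0.3,0,-0.109]], "twist": [0,0,0,0,0]}}

```text
time: 9.78
tool_pos: [496.9, 49.5, 131.4]
tcp_rot: [-3.142, 0.0, 1.702]
contact_force: [1.9, 2.1, -1.0]
grip_width: 54.8
finger_force: 5.1
```

```bash
python3 - <<'E'
from plant import *
import cv2,numpy as np
o=get_obs();print(o["tool_pos"],o["contact_force"],o["grip_width"],o["finger_force"])
a=capture("scene");b=capture("side")
cv2.imwrite("pics/scene2.png",a[:,:,::-1]);cv2.imwrite("pics/side2.png",b[:,:,::-1])
A=cv2.resize(a[125:185,240:380],None,fx=5.5,fy=5.5,interpolation=cv2.INTER_CUBIC);B=cv2.resize(b[160:215,190:250],None,fx=4.8,fy=4.8,interpolation=cv2.INTER_CUBIC)
c=np.zeros((600,800,3),np.uint8);c[:330,:770]=A;c[335:335+B.shape[0],:B.shape[1]]=B
cv2.imwrite("pics/c3.png",c[:,:,::-1])
E
```

```text
[496.92511548  49.51347372 131.43133295] [ 1.86942811  2.09068649 -0.98409222] 54.82425178161174 5.144517570734024
```

View pics/c3.png

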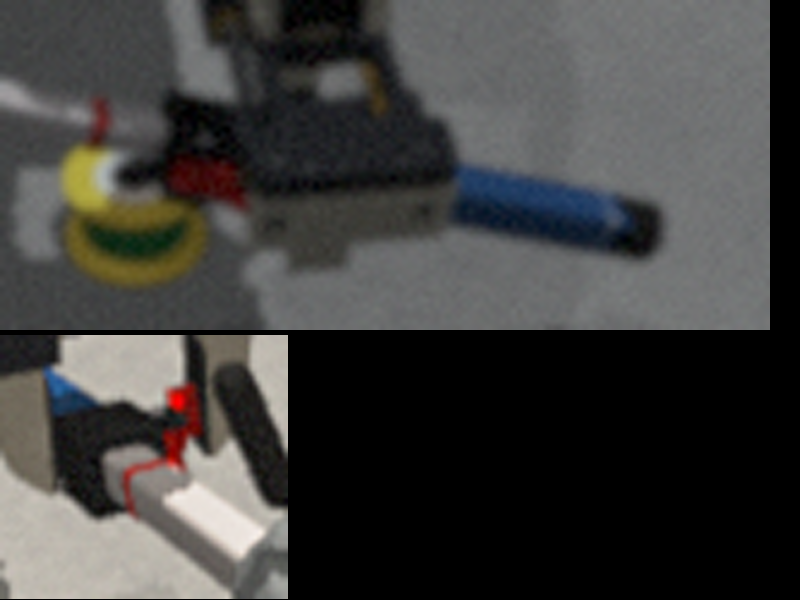

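The scene crop puts the band's lower edge at column 259.5, the rim at about 269.7 and the foot end at 360. In the side crop the band is close to the collar face.

```bash
python3 - <<'E'
from h import *
from scipy.optimize import brentq
a=np.radians(20);h=np.radians(97.7)
u=np.array([np.cos(a)*np.cos(h),np.cos(a)*np.sin(h),-np.sin(a)]);B=np.array([490.6,-29.1,176.7]);lx=np.array([np.sin(h),-np.cos(h),0]);lz=np.cross(lx,u)
def s(n,ax,v,off=0*u):
    def f(t):
        q=P(n)@np.r_[B+off+t*u,1];return q[ax]/q[2]-v
    return round(brentq(f,-150,450),1)
S=lambda c:s("scene",0,c)
print("scene band",S(259.5),"rim0",S(292),"rim2",S(240+164/5.5),"foot0",S(230+743/5),"foot1",S(240+533/4),"foot2",S(240+661/5.5))
# side: band lower edge & rim along the tube's left top edge
sd=lambda x,y,n=0,off=0*u:(s("side",0,190+x/4.8,off),s("side",1,160+(y-335)/4.8,off))
e=-8*lx+8*lz
print("side band",sd(125,472,off=e),"rim top-left tube corner",sd(105,455,off=e))
b=cv2.imread("pics/scene2.png")
# red-band & collar profile along tube axis in scene
q0=P("scene")@np.r_[B-30*u,1];q1=P("scene")@np.r_[B+50*u,1];q0=q0[:2]/q0[2];q1=q1[:2]/q1[2]
for t in range(-16,40,2):
    m=[]
    for o in(-3,0,3):
        q=P("scene")@np.r_[B+t*u+o*lz,1];q=q[:2]/q[2];m.append(cv2.getRectSubPix(b.astype(np.float32),(1,1),tuple(map(float,q)))[0,0])
    print(t,np.mean(m,0).astype(int)[::-1],end=" ")
E
```

```text
scene band 0.6 rim0 79.4 rim2 25.1 foot0 312.9 foot1 297.4 foot2 260.1
side band (-12.5, -13.6) rim top-left tube corner (9.8, 10.9)
-16 [109 108 110] -14 [110 108 110] -12 [108 107 109] -10 [105 101 102] -8 [98 82 84] -6 [95 60 61] -4 [93 42 42] -2 [90 44 44] 0 [88 61 62] 2 [90 80 80] 4 [93 90 92] 6 [93 92 94] 8 [91 90 91] 10 [85 85 86] 12 [84 83 83] 14 [81 80 81] 16 [79 77 80] 18 [78 77 78] 20 [75 73 75] 22 [67 66 66] 24 [52 51 52] 26 [33 34 33] 28 [13 15 15] 30 [4 6 7] 32 [11  9 10] 34 [13 12 12] 36 [18 16 18] 38 [21 21 22]
```

Emit:
{"name": "arm_command", "arguments": {"gripper": [55,55,55,55,55], "dp": [[-0.16,0,-0.058],[-0.16,0,-0.058],[-0.16,0,-0.058],[-0.16,0,-0.058],[0,0,0]], "twist": [0,0,0,0,0]}}

```text
time: 10.5
tool_pos: [499.1, 33.8, 137.2]
tcp_rot: [3.141, 0.0, 1.702]
contact_force: [0.9, 0.6, 0.5]
grip_width: 54.8
finger_force: 5.3
```

```bash
python3 - <<'E'
from h import *
o=get_obs();print(o["tool_pos"],o["contact_force"],o["grip_width"],o["finger_force"])
a=capture("scene");b=capture("side")
cv2.imwrite("pics/scene3.png",a[:,:,::-1]);cv2.imwrite("pics/side3.png",b[:,:,::-1])
A=cv2.resize(a[130:170,240:310],None,fx=8,fy=8,interpolation=cv2.INTER_CUBIC);B=cv2.resize(b[165:210,195:240],None,fx=6,fy=6,interpolation=cv2.INTER_CUBIC)
c=np.zeros((600,800,3),np.uint8);c[:320,:560]=A;c[325:325+B.shape[0],:B.shape[1]]=B
cv2.imwrite("pics/c4.png",c[:,:,::-1])
al=np.radians(20);h=np.radians(97.7)
u=np.array([np.cos(al)*np.cos(h),np.cos(al)*np.sin(h),-np.sin(al)]);B=np.array([490.6,-29.1,176.7]);lx=np.array([np.sin(h),-np.cos(h),0]);lz=np.cross(lx,u)
# profiles along the tube top face (z=+8) in both views
for n,im in(("scene",a),("side",b)):
    print(n)
    for t in range(-16,30,2):
        m=[]
        for ox in(-4,0,4):
            q=P(n)@np.r_[B+t*u+8*lz+ox*lx,1];q=q[:2]/q[2];m.append(cv2.getRectSubPix(im.astype(np.uint8),(1,1),tuple(map(float,q)))[0,0])
        print(t,np.mean(m,0).astype(int),end=" ")
E
```

```text
[499.12807587  33.82216437 137.1790875 ] [0.87399748 0.58220706 0.53948984] 54.82120921637413 5.312640890479088
scene
-16 [98 96 98] -14 [96 95 95] -12 [95 90 90] -10 [93 75 76] -8 [91 56 55] -6 [86 40 40] -4 [82 46 46] -2 [82 62 62] 0 [80 72 74] 2 [73 71 73] 4 [58 58 59] 6 [39 37 38] 8 [19 19 19] 10 [11 11 13] 12 [ 9  8 11] 14 [ 8  9 10] 16 [14 15 15] 18 [21 20 22] 20 [23 22 26] 22 [23 24 24] 24 [18 19 20] 26 [12 10 12] 28 [ 8  9 10] side
-16 [157 119 114] -14 [157 104  98] -12 [159  88  83] -10 [159  80  75] -8 [158  80  75] -6 [151  87  82] -4 [138  93  88] -2 [121  95  91] 0 [103  90  87] 2 [79 73 71] 4 [56 52 53] 6 [37 35 38] 8 [29 29 30] 10 [24 25 26] 12 [25 25 26] 14 [27 27 28] 16 [29 28 30] 18 [31 29 31] 20 [33 31 32] 22 [33 31 31] 24 [32 31 30] 26 [31 33 30] 28 [30 33 30]
```

View pics/c4.png

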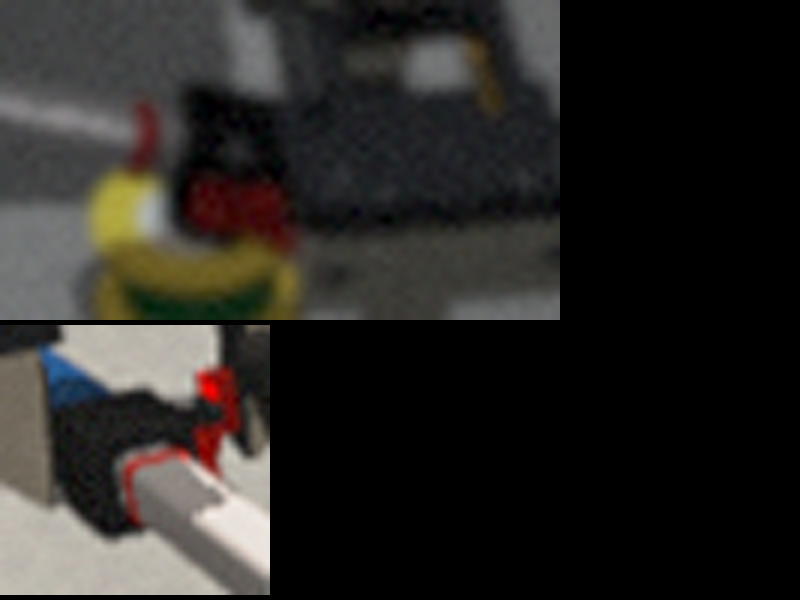

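The side crop shows a thin strip of tube between the red band and the collar. Both profiles put the remaining gap at about 7.7 mm.

Emit:
{"name": "arm_command", "arguments": {"gripper": [55,55,55,55,55], "dp": [[-0.1,0,-0.036],[-0.1,0,-0.036],[-0.08,0,-0.028],[0,0,0],[0,0,0]], "twist": [0,0,0,0,0]}}

```text
time: 11.22
tool_pos: [500.0, 27.2, 139.6]
tcp_rot: [3.141, 0.0, 1.703]
contact_force: [1.7, 2.0, 1.9]
grip_width: 54.8
finger_force: 5.2
```

```bash
cat >m.py <<'E'
from h import *
o=get_obs();print(o["tool_pos"],o["contact_force"],o["grip_width"],o["finger_force"])
al=np.radians(20);h=np.radians(97.7)
u=np.array([np.cos(al)*np.cos(h),np.cos(al)*np.sin(h),-np.sin(al)]);B=np.array([490.6,-29.1,176.7]);lx=np.array([np.sin(h),-np.cos(h),0]);lz=np.cross(lx,u)
for n in("scene","side"):
    im=capture(n);print(n)
    cv2.imwrite(f"pics/{n}4.png",im[:,:,::-1])
    for t in range(-16,14,2):
        m=[]
        for ox in(-4,0,4):
            q=P(n)@np.r_[B+t*u+8*lz+ox*lx,1];q=q[:2]/q[2];m.append(cv2.getRectSubPix(im.astype(np.uint8),(1,1),tuple(map(float,q)))[0,0])
        print(t,np.mean(m,0).astype(int),end=" ")
E
python3 m.py
```

```text
[500.04062117  27.154113   139.60621935] [1.71475832 1.95993019 1.8788444 ] 54.84259695101955 5.158990100026131
scene
-16 [86 87 87] -14 [86 85 85] -12 [86 79 81] -10 [86 68 68] -8 [86 51 50] -6 [78 31 29] -4 [65 16 17] -2 [45 11 10] 0 [26  8 10] 2 [11  6 10] 4 [2 4 4] 6 [ 9  7 10] 8 [11 12 13] 10 [14 16 16] 12 [17 18 19] side
-16 [156 122 117] -14 [159 109 103] -12 [157  88  83] -10 [148  66  61] -8 [136  43  38] -6 [114  30  26] -4 [88 25 22] -2 [60 25 24] 0 [41 23 25] 2 [29 23 26] 4 [24 25 25] 6 [25 27 27] 8 [28 29 29] 10 [31 30 30] 12 [33 31 30]
```

The rim and the band's lower edge now coincide to within about 1–2 mm. I'll close part way with the sleeve-side finger kept still, then check.

Emit:
{"name": "arm_command", "arguments": {"gripper": [53,51,49,47.5,46.5], "dp": [[0,-0.04,0],[0,-0.04,0],[0,-0.04,0],[0,-0.03,0],[0,-0.02,0]], "twist": [0,0,0,0,0]}}

```text
time: 11.95
tool_pos: [495.9, 26.7, 139.5]
tcp_rot: [3.141, 0.0, 1.702]
contact_force: [4.5, 1.8, -1.3]
grip_width: 46.9
finger_force: 3.2
```

```bash
python3 m.py
```

```text
[495.86063874  26.71844852 139.47525803] [ 4.4917574   1.83330896 -1.26608745] 46.86275633463939 3.1589378602802753
scene
-16 [111 110 111] -14 [108 107 107] -12 [103  97  99] -10 [95 79 80] -8 [82 53 53] -6 [68 33 33] -4 [45 15 14] -2 [22  6 10] 0 [13  9 13] 2 [6 7 7] 4 [6 7 7] 6 [13 12 14] 8 [18 19 20] 10 [20 20 21] 12 [22 20 22] side
-16 [164 129 123] -14 [158 108 103] -12 [153  86  82] -10 [141  64  60] -8 [123  41  38] -6 [100  28  26] -4 [74 23 22] -2 [50 23 25] 0 [35 25 27] 2 [28 26 27] 4 [26 27 27] 6 [26 29 27] 8 [30 31 28] 10 [33 33 31] 12 [33 33 33]
```

Emit:
{"name": "arm_command", "arguments": {"gripper": [45,42,39,36,33], "dp": [[0,0,0],[0,-0.05,0],[0,-0.06,0],[0,-0.06,0],[0,-0.06,0]], "twist": [0,0,0,0,0]}}

```text
time: 12.68
tool_pos: [489.4, 26.3, 139.3]
tcp_rot: [-3.14, -0.001, 1.702]
contact_force: [0.7, 4.7, -0.4]
grip_width: 33.6
finger_force: 5.0
```

Emit:
{"name": "arm_command", "arguments": {"gripper": [30,28,26,25,25], "dp": [[0,0,0],[0,0,0],[0,0,0],[0,0,0],[0,0,0]], "twist": [0,0,0,0,0]}}

```text
time: 13.3
tool_pos: [488.2, 26.4, 139.2]
tcp_rot: [-3.138, -0.001, 1.703]
contact_force: [-7.1, 5.1, 3.7]
grip_width: 31.2
finger_force: 30.0
```

```bash
python3 m.py; python3 - <<'E'
import cv2,numpy as np
b=cv2.imread("pics/side4.png")[160:215,190:250]
a=cv2.imread("pics/scene4.png")[120:240,200:350]
c=np.zeros((600,800,3),np.uint8);c[:495,:540]=0
B=cv2.resize(b,None,fx=6,fy=6,interpolation=cv2.INTER_CUBIC);A=cv2.resize(a,None,fx=2.8,fy=2.8)
c[:B.shape[0],:B.shape[1]]=B;c[:A.shape[0],370:370+A.shape[1]]=A
cv2.imwrite("pics/c5.png",c)
E
```

```text
[488.2316328   26.35285575 139.16779552] [-7.05526833  5.12296427  3.70653241] 31.17294681130105 30.00376671552658
scene
-16 [141 139 140] -14 [137 135 136] -12 [133 126 127] -10 [126 107 107] -8 [115  76  77] -6 [97 46 46] -4 [68 25 25] -2 [38 14 13] 0 [17 10  8] 2 [ 8 10  9] 4 [ 7  9 10] 6 [20 22 22] 8 [28 28 31] 10 [35 36 38] 12 [36 36 38] side
-16 [215 182 173] -14 [209 150 142] -12 [205 115 107] -10 [188  85  78] -8 [163  55  50] -6 [129  37  33] -4 [95 27 25] -2 [60 24 23] 0 [40 23 24] 2 [28 24 25] 4 [24 26 26] 6 [24 27 26] 8 [29 30 30] 10 [33 33 33] 12 [34 34 32]
```

View pics/c5.png

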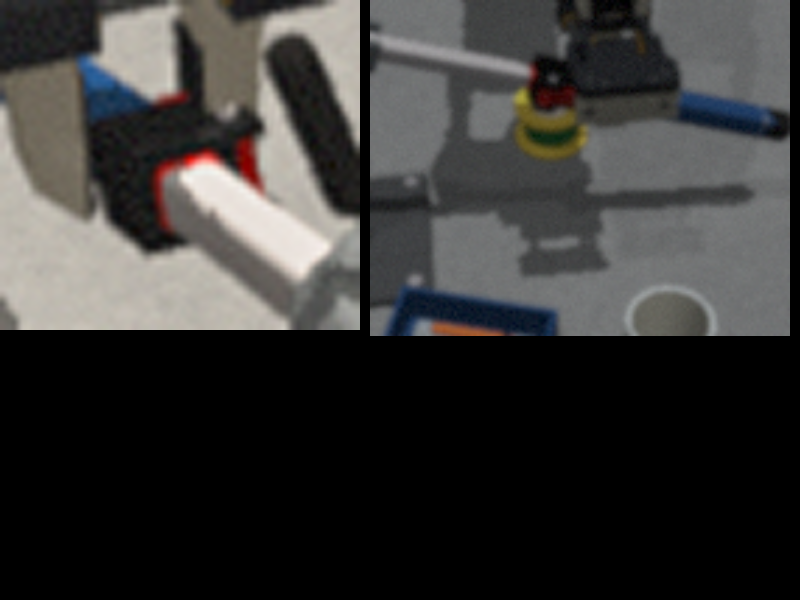

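The picture shows the red band full-width (about 8 mm) and flush with the collar rim. The lever is shut (opening 31 mm, 30 N), and the spool, box and cup have not been touched.

```bash
python3 -c "
from plant import *
print(close_job())"
```

```text
the job is handed in; nothing more can be done
None
```

The job is handed in with the leg gripped at about 30 N, its collar rim within about 2 mm of the red band's lower edge, the cam lever shut, and the lure box, spool and cup not touched; no verdict came back.

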